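# Set the guarded dryer timer and post a block through the flap

### The job

Set up the parts dryer: flip the clear guard on the timer box right back until it rests open by itself, and turn the black pointer knob under it clockwise to the one long, thick mark. Then push the drilled aluminium block along the infeed deck and through the sprung flap, so that it drops inside the dryer and the flap shuts behind it. Leave the guard open, the pointer on the mark, and the spanner, tin and mug where they are.

Things in the scene. Friction and masses are not known exactly. Their poses are not given: they have to be found in the camera images.
- timer_box: Grey steel control box fixed to the bench, on one side of the bench's middle, 146 (x) x 150 (y) x 50 mm high. Origin: on the bench straight below the dial's axis; the box spans x -68 to +78, y -75 to +75 mm about it. +x points to the guard's hinge (away from the robot, within 0.3 rad), +z up. Its flat top panel carries 8 black marks around the dial, 0.38 rad apart; one is long and thick.
- long_mark (a point): Middle of the long thick mark (18 x 5 mm, radial) on the panel, 48 mm from the dial's axis, 50 mm above the bench, on the box's +y side and slightly towards the hinge: 71 degrees from the box's +x axis towards +y. The other marks are thin, 7 x 2 mm. The pointer points at it at joint value 1.90.
- guard (a joint): Hinge angle (rad) of the clear flip guard: 0 shut over the dial, 1.95 right back, leaning on the steel rod behind the box. No spring or catch: let go below about 1.2 rad it falls shut; beyond that it falls open by itself and stays. Weighs 120 g; about 0.6 N at the lip lifts it.
- guard_hinge (a point): Middle of the guard's hinge line, which runs along the box's y axis, 70 mm to +x of the dial's axis, 51 mm above the bench. The guard is a clear plastic hood with aluminium edges, 130 mm from hinge to front, 120 mm wide, 48 mm high, 3 mm walls, open underneath and at the hinge side.
- guard_lip (a point): Middle of the outer edge of the guard's lifting lip: an aluminium tongue 70 mm wide, 4 mm thick, that sticks out 30 mm from the foot of the guard's front wall, level with the hinge and 160 mm from it. Shut, it overhangs the box's front face by 22 mm, with 50 mm free below it, so that fingertips slanting forward and down can go under it and lift. Moves with the guard; its x axis points to the hinge.
- dial (a joint): Angle (rad) of the black pointer knob; grows clockwise seen from above, 0 to 2.7. At 0 the pointer points to the box's -x (towards the robot), at 1.57 to its +y. Starts at 0.1 to 0.9. The long thick mark is at 1.90. It stays where it is left; friction about 0.05 N m (2 N at the pointer).
- dial_tip (a point): Pointing end of the pointer, at its top edge: 37 mm from the dial's axis, 87 mm above the bench. The pointer is an upright black bar 12 mm thick, from 13 mm behind the axis to 37 mm in front of it, 11 to 37 mm above the panel, with a white line on top at the pointing end, over a round hub of 18 mm radius, 13 mm high. It can be pushed on its side or gripped across its 12 mm.
- dryer: Low blue parts dryer fixed to the bench, clear window in its roof, across the bench's middle from the timer box. Origin: on the bench straight below the shut flap; +x points into the dryer (away from the robot, within 0.15 rad), +z up. The mouth is 66 mm wide, 48 mm high, its frame's front face at x = -1 mm; frame and roof end 156 mm above the bench.
- deck_end (a point): Inner end of the steel infeed deck, on its top surface, 100 mm above the bench, 4 mm inside the flap. The deck runs from dryer x = -145 to +4 mm and ends in a drop; two guide rails 10 mm high leave a lane 46 mm wide from x = -145 to -11 mm. A block with over half its length pushed past this end tips and falls in by itself.
- chamber_floor (a point): Middle of the dryer chamber's rubber floor, 8 mm above the bench. The chamber is closed but for the mouth; it reaches from dryer x = +4 to +239 mm and y = -90 to +90 mm.
- flap (a joint): Swing (rad) of the sprung steel flap that hangs in the mouth: 0 shut, grows to 1.45 as its lower edge is pushed inward; a light spring (under 0.5 N at the lower edge) shuts it again.
- flap_edge (a point): Middle of the flap's lower edge, 103 mm above the bench when shut. The flap is 60 mm wide and 43 mm high, hinged along its top edge.
- block: Drilled aluminium valve block, 80 (x) x 38 (y) x 28 mm high, about 0.2 to 0.3 kg. It lies on the infeed deck in the lane, long way along it. Origin: centre of its underside; x axis along its length, towards the dryer.
- block_center (a point): Centre of the block, 14 mm above its underside as it lies.
- spanner: Steel spanner, 180 mm long, lying on the bench along its x axis; origin at the centre of its underside. To be left alone.
- grease_tin: Round plain steel tin, 56 mm across, 70 mm high; origin at the centre of its underside. To be left alone.
- mug: White mug, 76 mm across, 90 mm high, handle to its +y; origin at the centre of its underside. To be left alone.
Things that resemble listed ones, but are neither listed nor needed, are in the scene too. Of the things that look like the timer_box, the larger one is meant. Several things have the shape of the block; the one meant has the colours described above.

How it is judged:
By the outcome, as a careful person would: the job done as asked, in the order asked, and still so for the second after the job is handed in, with the robot touching nothing.
It also fails if it takes over 67 s, if anything falls off the work surface, if the arm or the gripper's body presses on something with over 40 N, if the wrist force passes 120 N, or if a joint passes its speed limit or range.

### The arm

A 6-joint arm with a two-finger parallel gripper is mounted at the origin on the work surface. World frame = base frame: x ahead of the robot, y to its left, z up, the work surface at z = 0. Lengths are in m, angles in rad, forces in N, time in s.
With the tool pointing down it reaches from about 0.35 to 0.925 m from the base axis. Payload 6.4 kg.
Tool frame: the origin (TCP) lies midway between the tips of the shut fingers; the grasp point (between the pads) lies 19 mm behind it (grip_depth is the z of the grasp point in the tool frame, in m); z points along the fingers, y is the direction in which the jaws open and shut (so a half turn about z gives the same grasp; the last joint's range is limited). The gripper opens to 94 mm and grips with 3 to 60 N. Pads are 16 mm wide; open, the fingers measure 119 mm over their backs; the gripper's body (75 mm by 177 mm) begins 78 mm behind the grasp point.
Start: joints at [-1.293, 0.245, 1.558, -0, 1.339, -0.174], TCP at [0.284, -0.585, 0.205] pointing down, gripper open.
Joint ranges: [-3.13, 3.13], [-1.02, 2.26], [0.13, 2.54], [-0.95, 4.09], [0.21, 2.88], [-2.74, 2.74]. Speed limits (rad/s): [2.57, 2.57, 3.14, 3.14, 3.14, 3.14].

### API

Orientations are given as a unit quaternion [x, y, z, w].
In Python, from plant import * gives the robot as it stands. The module is installed in compiled form; this text tells all that it offers.
- The arm moves only by the shell command python3 -m crank 'ROWS' [FORCE]. ROWS is JSON, a list of rows, each a list of 7 numbers: the turn, a rotation vector about the world's x, y, z in degrees, then the shift along the world's x, y, z in m, then the gripper's target within -1 to 1 (fully open at 1, half-way at 0, shut at -1). In form: [[wx, wy, wz, x, y, z, grip], ...]. A call has 1 to 8 rows; each row is the pose to reach, as a shift and turn from the pose commanded when the call began; what a row does not reach only later rows make up. A row lasts 1/10 s, in which the tool goes at most 50 mm and 8.59 degrees, less where a joint would pass 70% of its speed; a pose out of reach is approached as far as the arm can. A call with a gripper value outside its range is refused whole. The fingers move at their own pace and stop on an object; FORCE is the grip in N (left out, the last holds). Time passes only in rows, so rows that repeat a pose let the fingers close. It gives the time, the measured TCP pose, the force and the opening at its end, in the units of the state.
- sense(): the state, without advancing time (a new reading comes with each control period).
- snapshot(name): name is "scene" or "top"; returns a dict with "pixels" (400x640x3 uint8, blue, green, red), "depth" (400x640 float32, m along the optical axis (not along the pixel's ray), 0 where there is no reading), "fx", "fy", "cx", "cy" (pixels), "dist" ([k1, k2, p1, p2, k3] as OpenCV has them; the pictures are not rectified), "extrinsics" (4x4, takes a point from camera to world coordinates). Camera axes: x right, y down, z forward; pixel columns grow to the right and rows downward; lengths in m; the calibration is good to about 2 mm. A picture is of the moment at which its call begins.
- sign_off(): hands the job in, once; it reports no verdict.
Trained networks look in a picture, given as the dict that the camera call returned (one of the last four; its "shot" number tells which), for a name from the list of things; names that differ only in an ending like _2 or _b are one class to them, and where a whole thing is asked for, a point or a joint stands for the part that bears it (a point fixed in the world has none). Each returns a list of dicts, best first, with "p" (0 to 1); they miss things now and then, are a little off and sometimes report something else, mostly with a low value. They report only what shows in the picture. A call takes as long as a camera call. They do not tell look-alikes from the thing itself.
- spot_in(thing, picture): "box" ([left, top, right, bottom] in pixels, round what is visible of it).
- landmark_of(thing, picture): "location" ([column, row] in pixels: a listed point, or the origin of a listed thing).
The state is a dict: "time_s": time; "qpos": joint angles; "joint_velocities": joint speeds; "tau": joint torques, N m; "tcp_pos": TCP position; "eef_rot": TCP orientation; "contact_force": force on the tool from outside, world axes, zero at the start; "moment": the same for the moment, N m; "opening": finger opening in m.
Only numpy, scipy, OpenCV 4.12 (cv2) and the standard library are available. Lean on these libraries where they do the work, as an engineer would, in place of code of your own. Each camera call takes 0.05 s, during which the arm holds its last target. There are 200 camera calls.

## Working session

There is one attempt and no reset: what is moved stays moved. The work goes in short steps, Python scripts to look and compute and a shell command to move; the robot and the scene stay as the last step left them, time stands still between calls to the robot, and variables do not carry over. Pictures are saved under pics/ and viewed, about 8 in all and at most 12, crops included, and the job is handed in when it is done.

```bash
mkdir -p pics; cat > h.py <<'E'
from plant import *
import numpy as np, cv2
def ray(s,u,v):
    K=np.array([[s["fx"],0,s["cx"]],[0,s["fy"],s["cy"]],[0,0,1.]])
    p=cv2.undistortPoints(np.array([[[u,v]]],float),K,np.array(s["dist"],float))[0,0]
    return np.array([p[0],p[1],1.])
def at_z(s,uv,z):
    E=np.array(s["extrinsics"]); d=E[:3,:3]@ray(s,*uv); o=E[:3,3]
    return o+d*(z-o[2])/d[2]
def at_d(s,uv):
    E=np.array(s["extrinsics"]); d=s["depth"][int(round(uv[1])),int(round(uv[0]))]
    return E[:3,:3]@(ray(s,*uv)*d)+E[:3,3]
E
python3 - <<'E'
from h import *
np.set_printoptions(precision=3,suppress=True)
Z=dict(timer_box=0,long_mark=.05,guard_hinge=.051,guard_lip=.051,dial_tip=.087,dryer=0,deck_end=.1,flap_edge=.103,block=.1,block_center=.114,spanner=0,grease_tin=0,mug=0)
for n in ("scene","top"):
    s=snapshot(n); cv2.imwrite(f"pics/{n}0.png",s["pixels"]); print(n,np.array(s["extrinsics"])[:3].round(2).tolist())
    for t,z in Z.items():
        for r in landmark_of(t,s)[:3]:
            print(t,round(r["p"],2),np.array(r["location"]).round(),at_z(s,r["location"],z),end=' | ')
        print()
print(sense())
E
```

```text
scene [[-0.28, 0.75, -0.6, 1.28], [0.96, 0.23, -0.16, 0.25], [0.02, -0.62, -0.78, 1.02]]
timer_box 0.8 [440. 286.] [0.698 0.426 0.   ] | 
long_mark 0.87 [397. 238.] [0.61  0.279 0.05 ] | long_mark 0.69 [458. 286.] [0.713 0.461 0.05 ] | 
guard_hinge 0.97 [376. 251.] [0.67  0.232 0.051] | guard_hinge 0.73 [448. 298.] [0.755 0.441 0.051] | 
guard_lip 0.6 [440. 258.] [0.644 0.405 0.051] | 

dryer 0.72 [245. 200.] [ 0.575 -0.212  0.   ] | 
deck_end 0.82 [236. 183.] [ 0.596 -0.218  0.1  ] | 
flap_edge 0.75 [373. 249.] [0.699 0.223 0.103] | flap_edge 0.55 [458. 233.] [0.582 0.436 0.103] | 
block 0.77 [248. 168.] [ 0.529 -0.206  0.1  ] | 
block_center 0.73 [244. 166.] [ 0.535 -0.215  0.114] | 
spanner 0.67 [321. 178.] [ 0.415 -0.004  0.   ] | 
grease_tin 0.92 [300. 230.] [ 0.635 -0.004  0.   ] | grease_tin 0.69 [246. 200.] [ 0.574 -0.209  0.   ] | 
mug 0.66 [456. 233.] [0.505 0.451 0.   ] | 
top [[0.03, -0.98, 0.19, 0.34], [-1.0, -0.03, -0.01, 0.08], [0.02, -0.19, -0.98, 1.42]]
timer_box 0.9 [190. 168.] [0.695 0.43  0.   ] | timer_box 0.72 [256. 205.] [0.593 0.236 0.   ] | 
long_mark 0.81 [1
[... 732 characters left out ...]
   ] | spanner 0.5 [258. 204.] [0.595 0.231 0.   ] | spanner 0.29 [415. 212.] [ 0.586 -0.209  0.   ] | 
grease_tin 0.74 [339. 194.] [0.63  0.005 0.   ] | grease_tin 0.39 [425. 209.] [ 0.596 -0.236  0.   ] | 
mug 0.81 [176. 230.] [0.517 0.455 0.   ] | 
{'time_s': 1.4, 'qpos': array([-1.293,  0.245,  1.558, -0.   ,  1.339, -0.174]), 'joint_velocities': array([ 0.001, -0.001, -0.002, -0.001,  0.   , -0.002]), 'tau': array([ -0.   , -41.583, -31.487,   0.069,   0.029,   0.   ]), 'tcp_pos': array([ 0.284, -0.585,  0.205]), 'eef_rot': array([ 0.975,  0.224, -0.   , -0.   ]), 'contact_force': array([ 0.03 , -0.382,  0.908]), 'moment': array([-0.055, -0.036, -0.02 ]), 'opening': 0.09409115841097768}
```

View pics/scene0.png

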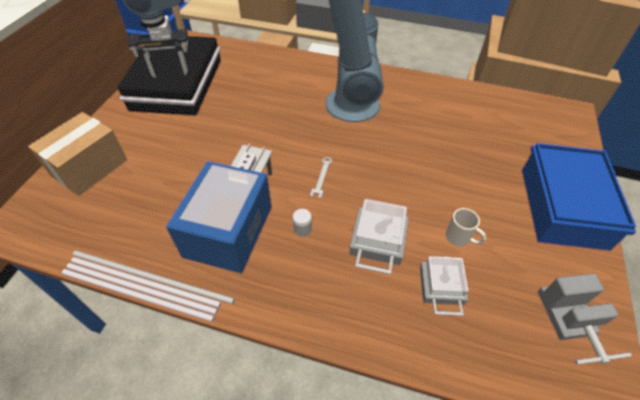

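View pics/top0.png

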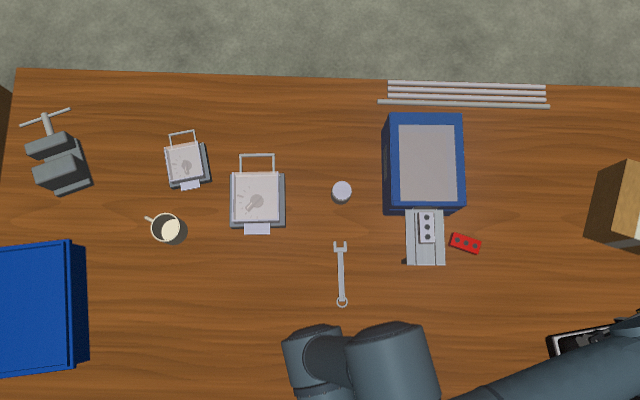

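```bash
python3 - <<'E'
from h import *
im=cv2.imread("pics/top0.png")
a=cv2.resize(im[140:250,210:310],None,fx=4,fy=4,interpolation=cv2.INTER_CUBIC)
b=cv2.resize(im[170:280,385:485],None,fx=4,fy=4,interpolation=cv2.INTER_CUBIC)
cv2.imwrite("pics/crop1.png",np.hstack([a,b]))
E
```

```text
(no output)
```

View pics/crop1.png

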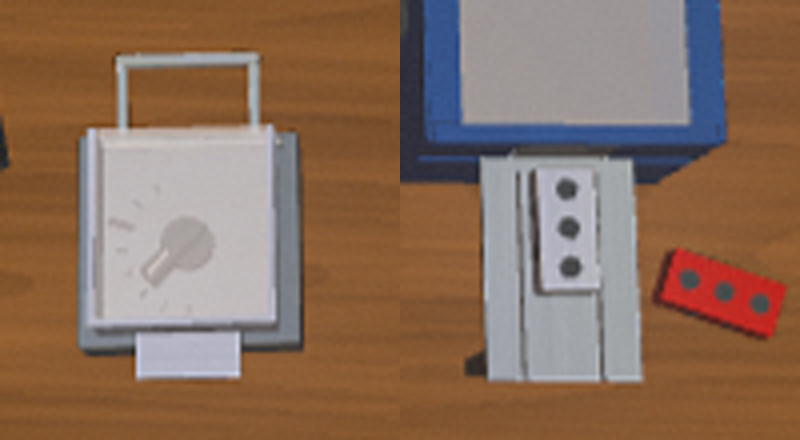

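```bash
python3 - <<'E'
from h import *
np.set_printoptions(precision=4,suppress=True)
s=snapshot("top")
L=lambda x,y:(x/4+210-.375,y/4+140-.375); R=lambda x,y:((x-400)/4+385-.375,y/4+170-.375)
for n,p,z in [("lipL",L(136,379),.053),("lipR",L(240,379),.053),("gTL",L(90,130),.099),("gTR",L(270,128),.099),("gBL",L(90,326),.099),("gBR",L(276,324),.099),("mark",L(121,224),.05),("tip",L(150,280),.087),("boxTR",L(300,133),.05),("boxBR",L(302,350),.05),("boxBL",L(80,350),.05),
 ("deckTL",R(481,160),.11),("deckBL",R(488,380),.11),("deckTR",R(633,160),.11),("deckBR",R(642,380),.11),("blkTL",R(539,168),.128),("blkTR",R(596,168),.128),("blkBL",R(543,292),.128),("blkBR",R(599,291),.128),("flaptop",R(560,150),.146)]:
    print(n,at_z(s,p,z),at_d(s,p))
E
```

```text
lipL [0.5037 0.2605 0.053 ] [0.5032 0.2599 0.0578]
lipR [0.5056 0.1916 0.053 ] [0.5112 0.1954 0.0062]
gTL [0.6617 0.2933 0.099 ] [0.6614 0.2931 0.1001]
gTR [0.6666 0.1753 0.099 ] [0.666  0.1752 0.1014]
gBL [0.5318 0.2858 0.099 ] [0.5318 0.2858 0.0992]
gBR [0.5365 0.1661 0.099 ] [0.5424 0.1688 0.0586]
mark [0.6089 0.2766 0.05  ] [0.5994 0.2696 0.0989]
tip [0.565  0.2504 0.087 ] [0.5629 0.2488 0.0992]
boxTR [0.6757 0.1583 0.05  ] [0.6877 0.1611 0.0011]
boxBR [0.5266 0.1513 0.05  ] [0.5327 0.1536 0.0045]
boxBL [0.5225 0.2992 0.05  ] [0.5248 0.3019 0.033 ]
deckTL [ 0.5728 -0.1593  0.11  ] [ 0.574  -0.1606  0.1031]
deckBL [ 0.4315 -0.1629  0.11  ] [ 0.4388 -0.183   0.0017]
deckTR [ 0.5756 -0.2579  0.11  ] [ 0.5788 -0.2626  0.0919]
deckBR [ 0.4341 -0.2607  0.11  ] [ 0.4421 -0.2903 -0.0034]
blkTL [ 0.5655 -0.1931  0.128 ] [ 0.5651 -0.1926  0.1302]
blkTR [ 0.5665 -0.2295  0.128 ] [ 0.5714 -0.2363  0.0998]
blkBL [ 0.4863 -0.1947  0.128 ] [ 0.4888 -0.1994  0.1056]
blkBR [ 0.4879 -0.2301  0.128 ] [ 0.4883 -0.2308  0.1248]
flaptop [ 0.5742 -0.2026  0.146 ] [ 0.5765 -0.2054  0.1336]
```

```bash
python3 -m crank '[[0,0,-4,0.02,0.04,0.02,-1],[0,0,-8,0.04,0.08,0.04,-1],[0,0,-12,0.06,0.12,0.05,-1],[0,0,-16,0.08,0.16,0.05,-1],[0,0,-20,0.10,0.20,0.05,-1],[0,0,-23.3,0.12,0.24,0.05,-1],[0,0,-23.3,0.13,0.28,0.05,-1],[0,0,-23.3,0.14,0.32,0.05,-1]]' 20
python3 -m crank '[[0,0,0,0,0.05,0,-1],[0,0,0,0,0.10,0,-1],[0,0,0,0,0.15,0,-1],[0,0,0,0,0.20,0,-1],[0,0,0,0,0.25,0,-1],[0,0,0,0,0.30,0,-1],[0,0,0,0,0.35,0,-1],[0,0,0,0,0.40,0,-1]]'
```

```text
time_s: 2.25
tcp_pos: [0.4241, -0.2631, 0.2556]
eef_rot: [1.0, 0.023, 0.0, 0.0]
contact_force: [0.7, -0.3, 0.5]
opening: 0.0336
time_s: 3.05
tcp_pos: [0.4234, 0.1373, 0.2559]
eef_rot: [1.0, 0.023, 0.001, -0.0]
contact_force: [0.5, -0.9, -0.8]
opening: 0.0005
```

```bash
python3 -m crank '[[0.4,-8,0,0,0.03,-0.02,-1],[0.7,-16,0,0,0.06,-0.03,-1],[1.1,-24,0,0,0.087,-0.04,-1],[1.4,-32,0,0,0.087,-0.06,-1],[1.8,-40,0,0.01,0.087,-0.09,-1],[2.2,-48,0,0.02,0.087,-0.12,-1],[2.3,-52,0,0.02,0.087,-0.15,-1],[2.3,-52,0,0.02,0.087,-0.16,-1]]'; python3 - <<'E'
from h import *
print(sense()["qpos"]); s=snapshot("scene"); cv2.imwrite("pics/s1.png",cv2.resize(s["pixels"][130:330,280:540],None,fx=3,fy=3))
E
```

```text
time_s: 3.85
tcp_pos: [0.4315, 0.222, 0.1203]
eef_rot: [0.908, 0.012, 0.419, -0.021]
contact_force: [-30.1, -26.8, -29.8]
opening: 0.0009
[ 0.37859788 -0.41193121  2.53848019 -0.94772684  0.2934321   2.74264221]
```

View pics/s1.png

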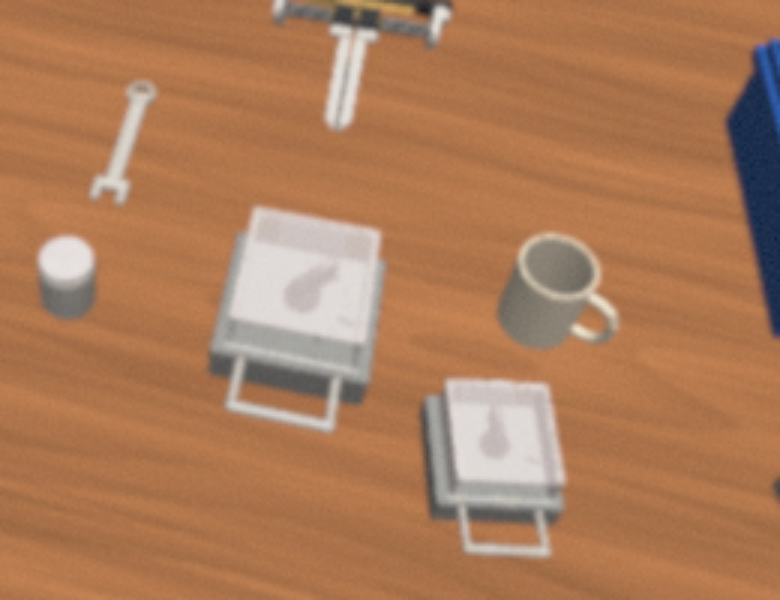

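```bash
python3 -m crank '[[-0.3,6,0,0,0,0.02,-1],[-0.6,12,0,0,0,0.04,-1],[-0.8,18,0,0,0,0.06,-1],[-1.1,24,0,0,0,0.08,-1],[-1.1,24,0,0,0,0.08,-1]]'; python3 -c "
from h import *
x=sense();print(x['qpos'],x['contact_force'],x['tau'])"
```

```text
time_s: 4.4
tcp_pos: [0.4368, 0.2226, 0.2098]
eef_rot: [0.974, 0.01, 0.226, -0.016]
contact_force: [-0.1, -0.1, -0.3]
opening: 0.0004
[ 0.29319038 -0.43630929  2.23458947 -0.11765632  0.89908047  1.89535132] [-0.12600448 -0.06509258 -0.34272397] [ 6.26896396e-01 -1.54852080e+01 -3.13073945e+01  2.43981119e-02
 -6.70826621e-01 -2.23915558e-01]
```

```bash
cat > kin.py <<'E'
import numpy as np
from scipy.spatial.transform import Rotation as R
from scipy.optimize import least_squares
D=[([-1.293,.245,1.558,0,1.339,-.174],[.284,-.585,.205],[.975,.224,0,0]),
([.37859788,-.41193121,2.53848019,-.94772684,.2934321,2.74264221],[.4315,.222,.1203],[.908,.012,.419,-.021]),
([.29319038,-.43630929,2.23458947,-.11765632,.89908047,1.89535132],[.4368,.2226,.2098],[.974,.01,.226,-.016])]
lo=np.array([-3.13,-1.02,.13,-.95,.21,-2.74]);hi=np.array([3.13,2.26,2.54,4.09,2.88,2.74])
def fk(q,P):
    a,z0,L2,L3,L4,e=P[:6]; Y=lambda t:R.from_euler('y',t);Z=lambda t:R.from_euler('z',t)
    r=Z(q[0]);p=r.apply([a,0,z0]);r=r*Y(q[1]);p=p+r.apply([0,0,L2]);r=r*Y(q[2]);p=p+r.apply([e,0,L3])
    r=r*Z(q[3])*Y(q[4]);p=p+r.apply([0,0,L4]);return p,r*Z(q[5])
f=least_squares(lambda P:np.concatenate([fk(q,P)[0]-p for q,p,_ in D]+[.01*(P-[0,.35,.4,.4,.25,0])*.01]),[0,.35,.4,.4,.25,0])
P=f.x
OFF=(fk(D[0][0],P)[1].inv()*R.from_quat(D[0][2]))
if __name__=="__main__":
    np.set_printoptions(precision=4,suppress=True); print(P,f.fun[:9])
    for q,p,Q in D: print((fk(q,P)[1]*OFF).as_quat(),Q)
E
python3 kin.py
```

```text
[ 0.6579 -0.345   0.0492 -0.086  -0.2794 -0.2277] [-0.1088 -0.0292  0.0185 -0.007   0.0175 -0.0003  0.0194 -0.0581 -0.0182]
[ 0.9746  0.2239 -0.      0.    ] [0.975, 0.224, 0, 0]
[ 0.9078  0.0122  0.4187 -0.0213] [0.908, 0.012, 0.419, -0.021]
[ 0.974   0.0102  0.2256 -0.0162] [0.974, 0.01, 0.226, -0.016]
```

```bash
python3 - <<'E'
s=open('kin.py').read()
s=s.replace("a,z0,L2,L3,L4,e=P[:6]","a,z0,L2,L3,L4,e,b,w=P").replace("[a,0,z0]","[a,b,z0]").replace("r.apply([0,0,L4])","r.apply([0,w,L4])")
s=s.replace(".01*(P-[0,.35,.4,.4,.25,0])*.01",".003*(P-X0)").replace(",[0,.35,.4,.4,.25,0])",",X0)").replace("f=least","X0=np.array([0,.35,.4,.4,.25,0,.11,0])\nf=least")
open('kin.py','w').write(s)
E
python3 kin.py
```

```text
[-0.004   0.2764  0.4221  0.5733  0.2825  0.0682  0.1138 -0.001 ] [ 0.0001  0.      0.0001 -0.      0.      0.      0.     -0.0001 -0.0001]
[ 0.9746  0.2239 -0.      0.    ] [0.975, 0.224, 0, 0]
[ 0.9078  0.0122  0.4187 -0.0213] [0.908, 0.012, 0.419, -0.021]
[ 0.974   0.0102  0.2256 -0.0162] [0.974, 0.01, 0.226, -0.016]
```

```bash
cat >> kin.py <<'E'
def pose(psi,tilt,spin=0):  # tool z tilted from down towards heading psi; jaws level across
    return R.from_euler('z',psi)*R.from_euler('y',-tilt)*R.from_euler('x',np.pi)*R.from_euler('z',spin)
def ik(p,r,q0,m=.03):
    g=lambda q:np.concatenate([(fk(q,P)[0]-p),.3*(r.inv()*fk(q,P)[1]*OFF).as_rotvec()])
    s=least_squares(g,np.clip(q0,lo+m+.001,hi-m-.001),bounds=(lo+m,hi-m)); return s.x,np.linalg.norm(s.fun)
E
python3 - <<'E'
from kin import *
np.set_printoptions(precision=2,suppress=True)
h=np.array([.6645,.2332,.051]);u=np.array([np.cos(.045),np.sin(.045),0])
for psi in (.045,.2):
  for t in (30,40,45,50):
    print(psi,t)
    q=np.array(D[2][0])
    for th,r in [(0,.2),(0,.153),(.4,.15),(.8,.15),(1.1,.15),(1.4,.15)]:
        p=h-u*r*np.cos(th)+[0,0,r*np.sin(th)-(.018 if r>.151 else .008)+(.05 if r>.19 else 0)]
        q,e=ik(p,pose(psi,np.radians(t)),q); print(th,p,q,round(e,4))
E
```

```text
0.045 30
0 [0.46 0.22 0.08] [ 0.3  -0.17  2.3  -0.26  0.51  2.02] 0.0
0 [0.51 0.23 0.03] [ 0.27  0.06  2.21 -0.31  0.38  2.05] 0.0
0.4 [0.53 0.23 0.1 ] [ 0.26 -0.06  2.17 -0.21  0.53  1.95] 0.0
0.8 [0.56 0.23 0.15] [ 0.25 -0.06  2.07 -0.17  0.63  1.88] 0.0
1.1 [0.6  0.23 0.18] [ 0.23 -0.02  1.97 -0.15  0.68  1.85] 0.0
1.4 [0.64 0.23 0.19] [ 0.22  0.06  1.87 -0.13  0.7   1.82] 0.0
0.045 40
0 [0.46 0.22 0.08] [ 0.33 -0.2   2.39 -0.61  0.32  2.37] 0.0
0 [0.51 0.23 0.03] [ 0.31  0.05  2.28 -0.92  0.24  2.69] 0.0084
0.4 [0.53 0.23 0.1 ] [ 0.29 -0.09  2.26 -0.5   0.33  2.23] 0.0
0.8 [0.56 0.23 0.15] [ 0.27 -0.11  2.17 -0.35  0.42  2.07] 0.0
1.1 [0.6  0.23 0.18] [ 0.25 -0.07  2.08 -0.29  0.46  1.99] 0.0
1.4 [0.64 0.23 0.19] [ 0.23  0.01  1.98 -0.26  0.48  1.94] 0.0
0.045 45
0 [0.46 0.22 0.08] [ 0.34 -0.2   2.43 -0.92  0.25  2.69] 0.0028
0 [0.51 0.23 0.03] [ 0.31  0.02  2.29 -0.92  0.24  2.68] 0.0284
0.4 [0.53 0.23 0.1 ] [ 0.3  -0.1   2.3  -0.83  0.24  2.56] 0.0
0.8 [0.56 0.23 0.15] [ 0.28 -0.12  2.22 -0.54  0.32  2.25] 0.0
1.1 [0.6  0.23 0.18] [ 0.26 -0.09  2.13 -0.44  0.36  2.14] 0.0
1.4 [
[... 1298 characters left out ...]
03] [ 0.33  0.02  2.29 -0.92  0.24  2.58] 0.0452
0.4 [0.53 0.23 0.1 ] [ 0.21 -0.15  2.31 -0.04  0.24  1.62] 0.0157
0.8 [0.56 0.23 0.15] [ 0.2  -0.16  2.25  0.    0.27  1.57] 0.0
1.1 [0.6  0.23 0.18] [ 0.19 -0.11  2.15  0.03  0.32  1.53] 0.0
1.4 [0.64 0.23 0.19] [ 0.17 -0.03  2.05  0.06  0.34  1.5 ] 0.0
0.2 50
0 [0.46 0.22 0.08] [ 0.35 -0.25  2.46 -0.92  0.24  2.59] 0.036
0 [0.51 0.23 0.03] [ 0.33 -0.01  2.3  -0.92  0.24  2.59] 0.0625
0.4 [0.53 0.23 0.1 ] [ 0.22 -0.18  2.32 -0.1   0.24  1.68] 0.0385
0.8 [0.56 0.23 0.15] [ 0.19 -0.18  2.27  0.03  0.24  1.53] 0.0179
1.1 [0.6  0.23 0.18] [ 0.18 -0.13  2.19  0.07  0.24  1.5 ] 0.0086
1.4 [0.64 0.23 0.19] [ 0.17 -0.05  2.09  0.1   0.24  1.46] 0.004
```

```bash
python3 -m crank '[[0,-1,0,0,0,-0.04,-1],[0,-2,0,0,0,-0.08,-1],[0.1,-3,0,0.006,0,-0.11,-1],[0.2,-4,0,0.012,0.001,-0.14,-1],[0.2,-5,0,0.018,0.001,-0.17,-1],[0.2,-5,0,0.018,0.001,-0.17,-1]]'; python3 -c "
from h import *
x=sense();print(x['qpos'],x['contact_force'])"
```

```text
time_s: 5.0
tcp_pos: [0.4467, 0.221, 0.0264]
eef_rot: [0.966, 0.011, 0.259, -0.014]
contact_force: [0.3, -0.1, -0.4]
opening: 0.0007
[ 0.29758606 -0.07163873  2.35859786 -0.33340274  0.36072184  2.12850305] [ 0.33923056 -0.0885978  -0.40527639]
```

```bash
python3 -m crank '[[0,0,0,0.02,0.002,0.002,-1],[0,0,0,0.04,0.003,0.002,-1],[0,0,0,0.052,0.005,0.002,-1],[0,0,0,0.060,0.005,0.002,-1],[0,0,0,0.060,0.005,0.002,-1]]'; python3 - <<'E'
from h import *
s=snapshot("scene"); cv2.imwrite("pics/s2.png",cv2.resize(s["pixels"][150:310,320:520],None,fx=4,fy=4))
E
```

```text
time_s: 5.5
tcp_pos: [0.5055, 0.2261, 0.0301]
eef_rot: [0.966, 0.011, 0.258, -0.014]
contact_force: [-11.7, -1.5, -0.3]
opening: 0.0003
```

View pics/s2.png

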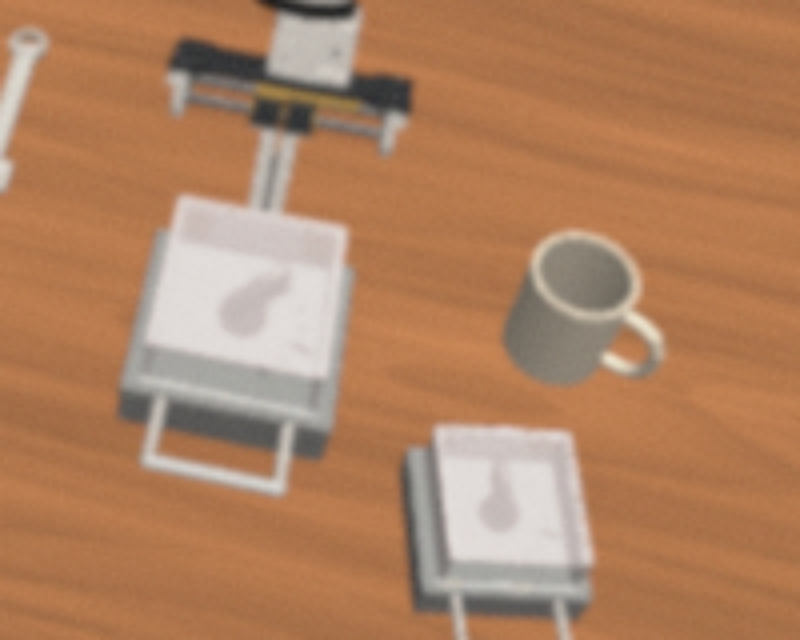

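```bash
python3 -m crank '[[0,0,0,-0.003,0,0.015,-1],[0,0,0,0,0,0.032,-1],[0,0,0,0.003,0,0.048,-1],[0,0,0,0.010,0,0.062,-1]]'; python3 -c "
from h import *
x=sense();print(x['qpos'],x['contact_force'])"
```

```text
time_s: 5.95
tcp_pos: [0.5195, 0.2276, 0.0969]
eef_rot: [0.965, 0.011, 0.263, -0.016]
contact_force: [-2.1, 0.6, -0.0]
opening: 0.0005
[ 0.26140469 -0.0691481   2.19117586 -0.20119311  0.50252977  1.95983181] [-2.07333302  0.63511913 -0.02837985]
```

```bash
python3 -m crank '[[0,0,0,0.007,0,0.014,-1],[0,0,0,0.016,0,0.027,-1],[0,0,0,0.026,0.001,0.040,-1],[0,0,0,0.037,0.001,0.052,-1],[0,0,0,0.049,0.002,0.062,-1],[0,0,0,0.061,0.003,0.071,-1]]'; python3 - <<'E'
from h import *
print(sense()['contact_force'])
s=snapshot("scene"); cv2.imwrite("pics/s3.png",cv2.resize(s["pixels"][110:310,300:540],None,fx=2.5,fy=2.5))
E
```

```text
time_s: 6.55
tcp_pos: [0.5825, 0.2306, 0.1679]
eef_rot: [0.964, 0.011, 0.264, -0.016]
contact_force: [0.4, -0.2, -0.4]
opening: 0.0004
[ 0.36699018 -0.1736789  -0.38289096]
```

View pics/s3.png

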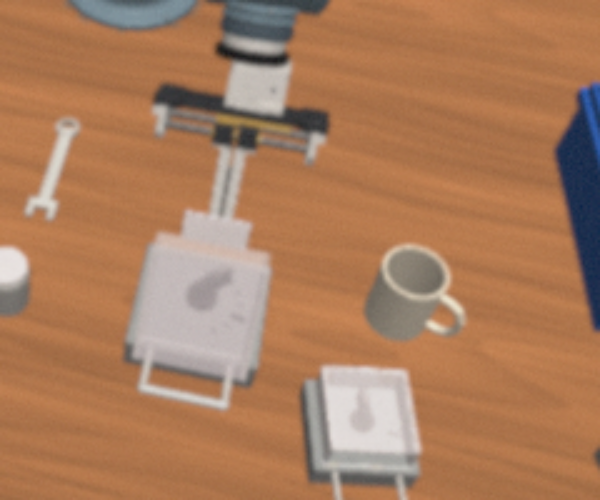

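```bash
python3 - <<'E'
from h import *
s=snapshot("scene")
for uv in [(380,206),(392,207),(398,204),(384,198),(385,220)]: print(uv,at_d(s,uv).round(3))
for t in("guard_lip","dial_tip","long_mark"): print(t,[(round(r["p"],2),np.round(r["location"])) for r in landmark_of(t,s)])
E
```

```text
(380, 206) [0.605 0.215 0.167]
(392, 207) [0.603 0.246 0.172]
(398, 204) [0.596 0.259 0.182]
(384, 198) [0.593 0.22  0.189]
(385, 220) [0.652 0.237 0.175]
guard_lip [(0.95, array([387., 196.])), (0.71, array([440., 256.])), (0.68, array([377., 239.]))]
dial_tip [(0.57, array([457., 236.])), (0.52, array([234., 183.])), (0.28, array([319., 177.]))]
long_mark [(0.96, array([395., 237.])), (0.7, array([455., 285.])), (0.26, array([319., 179.]))]
```

```bash
python3 -m crank '[[0,0,0,0.012,0.0005,0.006,-1],[0,0,0,0.025,0.001,0.010,-1],[0,0,0,0.039,0.002,0.014,-1],[0,0,0,0.052,0.002,0.016,-1],[0,0,0,0.06,0.003,0.018,-1],[0,0,0,0.06,0.003,0.018,-1]]'
python3 -m crank '[[0,0,0,-0.03,0,0.02,-1],[0,6,0,-0.06,0,0.05,-1],[0,14,0,-0.09,0,0.08,-1],[0,22,0,-0.12,0,0.08,-1],[0,30,0,-0.15,0,0.08,-1],[0,30,0,-0.18,0,0.08,-1],[0,30,0,-0.18,0,0.08,-1]]'; python3 - <<'E'
from h import *
np.set_printoptions(precision=4,suppress=True)
print(sense()['contact_force'],sense()['qpos'],sense()['eef_rot'])
for n,z in(("top",0),("scene",0)):
    s=snapshot(n); cv2.imwrite(f"pics/{n}4.png",s["pixels"])
    for t,z in(("guard_lip",.19),("dial_tip",.087),("long_mark",.05),("timer_box",0),("guard_hinge",.051)): print(t,[(round(r["p"],2),np.round(r["location"]),at_z(s,r["location"],z)) for r in landmark_of(t,s)])
    if n=="top": a=cv2.resize(s["pixels"][120:250,200:300],None,fx=4,fy=4,interpolation=cv2.INTER_CUBIC)
    else: b=cv2.resize(s["pixels"][160:290,330:430],None,fx=4,fy=4,interpolation=cv2.INTER_CUBIC)
cv2.imwrite("pics/c4.png",np.hstack([a,b]))
E
```

```text
time_s: 7.4
tcp_pos: [0.6416, 0.2335, 0.1841]
eef_rot: [0.964, 0.011, 0.263, -0.016]
contact_force: [-0.1, -0.4, 0.6]
opening: 0.0004
time_s: 8.1
tcp_pos: [0.4588, 0.2337, 0.2633]
eef_rot: [1.0, 0.007, 0.004, -0.018]
contact_force: [0.0, -0.2, 0.4]
opening: 0.0004
[ 0.0069 -0.2258  0.4388] [ 0.2322 -0.1379  1.8509  0.0333  1.4131  1.7835] [ 0.9998  0.0073  0.0039 -0.0178]
guard_lip [(0.88, array([246., 139.]), array([0.7258, 0.2489, 0.19  ])), (0.83, array([188., 188.]), array([0.5978, 0.3842, 0.19  ])), (0.41, array([255., 173.]), array([0.6394, 0.222 , 0.19  ]))]
dial_tip [(0.39, array([244., 208.]), array([0.5688, 0.2582, 0.087 ]))]
long_mark [(0.83, array([240., 194.]), array([0.6126, 0.277 , 0.05  ])), (0.56, array([178., 165.]), array([0.6902, 0.4493, 0.05  ])), (0.5, array([246., 209.]), array([0.5717, 0.2595, 0.05  ]))]
timer_box [(0.76, array([255., 204.]), array([0.596 , 0.2415, 0.    ])), (0.64, array([188., 166.]), array([0.7011, 0.4337, 0.    ]))]
guard_hinge [(0.66, array([259., 175.]), array([0.6663, 0.2274, 0.051 ]))]
guard_lip [(0.77, array([378., 238.]), array([0.7199, 0.2308, 0.19  ])), (0.77, array([440., 257.]), array([0.7319, 0.3822, 0.19  ]))]
dial_tip [(0.58, array([391., 216.]), array([0.5676, 0.2481, 0.087 ]))]
long_mark [(0.85, array([457., 282.]), array([0.7014, 0.4591, 0.05  ])), (0.59, array([396., 237.]), array([0.6093, 0.2765, 0.05  ]))]
timer_box [(0.78, array([441., 284.]), array([0.691 , 0.4277, 0.    ])), (0.72, array([376., 239.]), array([0.5984, 0.2225, 0.    ])), (0.59, array([379., 234.]), array([0.5782, 0.2262, 0.    ])), (0.3, array([457., 235.]), array([0.5119, 0.4538, 0.    ]))]
guard_hinge [(0.56, array([449., 300.]), array([0.761 , 0.4425, 0.051 ]))]
```

View pics/c4.png

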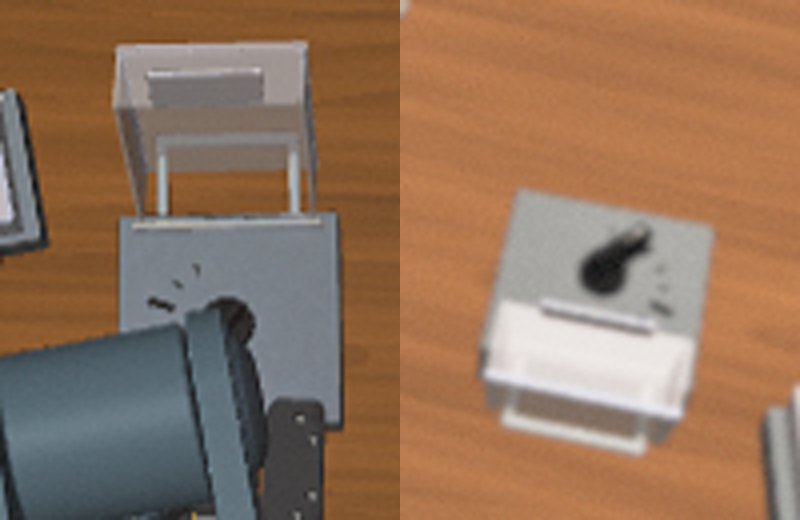

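```bash
python3 -m crank '[[-2,0.4,0,0.02,0,0,-0.2],[-2,0.4,0,0.04,0,-0.02,-0.2]]'
python3 -m crank '[[0,0,8,0.02,0,0,-0.2],[0,0,16,0.04,0,0,-0.2],[0,0,24,0.06,0,0,-0.2],[0,0,32,0.08,0,0,-0.2],[0,0,40,0.084,0.005,-0.02,-0.2],[0,0,48,0.084,0.005,-0.04,-0.2],[0,0,56,0.084,0.005,-0.06,-0.2],[0,0,64,0.084,0.005,-0.08,-0.2]]'
python3 -m crank '[[0,0,8,0,0,0,-0.2],[0,0,16,0,0,0,-0.2],[0,0,24,0,0,0,-0.2],[0,0,32,0,0,0,-0.2],[0,0,40,0,0,0,-0.2],[0,0,48,0,0,0,-0.2],[0,0,56,0,0,0,-0.2],[0,0,64,0,0,0,-0.2]]'
python3 -m crank '[[0,0,7,0,0,0,-0.2],[0,0,13,0,0,0,-0.2],[0,0,13,0,0,0,-0.2]]'
python3 - <<'E'
from h import *
from scipy.spatial.transform import Rotation as R
x=sense();print(x['qpos'],x['tcp_pos']);M=R.from_quat(x['eef_rot']).as_matrix();print(M[:,2],np.degrees(np.arctan2(M[1,1],M[0,1])))
E
```

```text
time_s: 8.9
tcp_pos: [0.5036, 0.2344, 0.2473]
eef_rot: [1.0, 0.007, 0.005, -0.001]
contact_force: [0.4, 0.5, -0.3]
opening: 0.013
time_s: 9.7
tcp_pos: [0.5855, 0.2385, 0.1633]
eef_rot: [0.843, 0.538, 0.001, -0.001]
contact_force: [0.1, -0.8, 1.1]
opening: 0.0373
time_s: 10.5
tcp_pos: [0.5854, 0.2385, 0.1641]
eef_rot: [0.43, 0.903, 0.0, -0.002]
contact_force: [0.6, -0.7, 0.1]
opening: 0.0376
time_s: 10.8
tcp_pos: [0.5854, 0.2385, 0.1642]
eef_rot: [0.328, 0.945, -0.0, -0.002]
contact_force: [0.2, 0.8, 0.4]
opening: 0.0375
[ 2.07106239e-01  2.43624271e-01  1.63743952e+00  1.55353961e-03
  1.26318344e+00 -6.96627457e-01] [0.58542053 0.2384905  0.16416833]
[-2.90195603e-03  9.03189669e-04 -9.99995381e-01] 51.753151143095565
```

```bash
python3 -m crank '[[0,0,0,0,0,-0.04,-0.2],[0,0,0,0,0,-0.075,-0.2],[0,0,0,0,0,-0.097,-0.2],[0,0,0,0,0,-0.097,-0.2]]'
python3 -m crank '[[0,0,0,0,0,0,-1],[0,0,0,0,0,0,-1],[0,0,0,0,0,0,-1],[0,0,0,0,0,0,-1],[0,0,0,0,0,0,-1],[0,0,0,0,0,0,-1]]' 15
```

```text
time_s: 11.2
tcp_pos: [0.5824, 0.2378, 0.0631]
eef_rot: [0.328, 0.945, -0.002, -0.005]
contact_force: [-0.9, -0.0, 0.3]
opening: 0.0376
time_s: 11.8
tcp_pos: [0.5847, 0.2367, 0.0692]
eef_rot: [0.328, 0.945, -0.002, -0.002]
contact_force: [-6.7, -6.9, 7.8]
opening: 0.0124
```

```bash
python3 -m crank '[[0,0,-8.5,0.001,0.001,0,-1],[0,0,-17,0.002,0.003,0,-1],[0,0,-25.5,0.004,0.004,0,-1],[0,0,-34,0.0055,0.0045,0,-1],[0,0,-42.5,0.007,0.005,0,-1],[0,0,-51,0.009,0.0055,0,-1],[0,0,-59.5,0.011,0.0055,0,-1],[0,0,-68,0.0125,0.0055,0,-1]]'
python3 -m crank '[[0,0,0,0,0,0,-1],[0,0,0,0,0,0,-1],[0,0,0,0,0,0,-1]]'
python3 - <<'E'
from h import *
from scipy.spatial.transform import Rotation as R
x=sense();M=R.from_quat(x['eef_rot']).as_matrix();print(M[:,2],np.degrees(np.arctan2(M[1,1],M[0,1])),x['moment'])
E
```

```text
time_s: 12.6
tcp_pos: [0.597, 0.2403, 0.0691]
eef_rot: [0.801, 0.598, -0.003, 0.001]
contact_force: [-7.7, -15.3, 10.3]
opening: 0.0116
time_s: 12.9
tcp_pos: [0.597, 0.2402, 0.0691]
eef_rot: [0.8, 0.6, -0.003, 0.001]
contact_force: [-7.9, -13.3, 9.8]
opening: 0.012
[-0.00417594 -0.00482648 -0.99997963] -16.219150521779383 [-2.70620768  1.55751238 -0.12441542]
```

```bash
python3 -m crank '[[0,0,0,0,0,0,-0.2],[0,0,0,0,0,0,-0.2],[0,0,0,0,0,0,-0.2],[0,0,0,0,0,0,-0.2]]'
python3 -m crank '[[0,0,0,0,0,0.02,-0.2],[0,0,0,0,0,0.05,-0.2],[0,0,0,0,0,0.09,-0.2],[0,0,0,0,0,0.13,-0.2],[0,0,0,-0.03,-0.04,0.16,-0.5],[0,0,0,-0.06,-0.08,0.16,-1],[0,0,0,-0.10,-0.11,0.16,-1],[0,0,0,-0.14,-0.14,0.16,-1]]'
python3 - <<'E'
from h import *
np.set_printoptions(precision=4,suppress=True)
for n in("top","scene"):
    s=snapshot(n)
    for t,z in(("dial_tip",.087),("long_mark",.05)): print(t,[(round(r["p"],2),np.round(r["location"],1),at_z(s,r["location"],z)) for r in landmark_of(t,s)])
    if n=="top": a=cv2.resize(s["pixels"][160:240,220:300],None,fx=5,fy=5,interpolation=cv2.INTER_CUBIC)
    else: b=cv2.resize(s["pixels"][190:270,340:420],None,fx=5,fy=5,interpolation=cv2.INTER_CUBIC)
cv2.imwrite("pics/c5.png",np.hstack([a,b]))
E
```

```text
time_s: 13.3
tcp_pos: [0.598, 0.2444, 0.0675]
eef_rot: [0.8, 0.6, 0.001, -0.001]
contact_force: [0.7, -0.0, -0.3]
opening: 0.0368
time_s: 14.1
tcp_pos: [0.4624, 0.1073, 0.2276]
eef_rot: [0.8, 0.6, 0.001, -0.001]
contact_force: [0.5, -1.1, 0.8]
opening: 0.0087
dial_tip [(0.55, array([243.4, 195.4]), array([0.6026, 0.2621, 0.087 ]))]
long_mark [(0.79, array([238.8, 195.1]), array([0.6103, 0.2796, 0.05  ])), (0.55, array([176.4, 163.9]), array([0.692 , 0.4537, 0.05  ])), (0.37, array([258.8, 174.8]), array([0.6682, 0.2284, 0.05  ]))]
dial_tip [(0.44, array([393.6, 225.6]), array([0.5985, 0.2623, 0.087 ]))]
long_mark [(0.89, array([456.6, 284.1]), array([0.7084, 0.4579, 0.05  ])), (0.86, array([394.4, 237.7]), array([0.6123, 0.2727, 0.05  ]))]
```

View pics/c5.png

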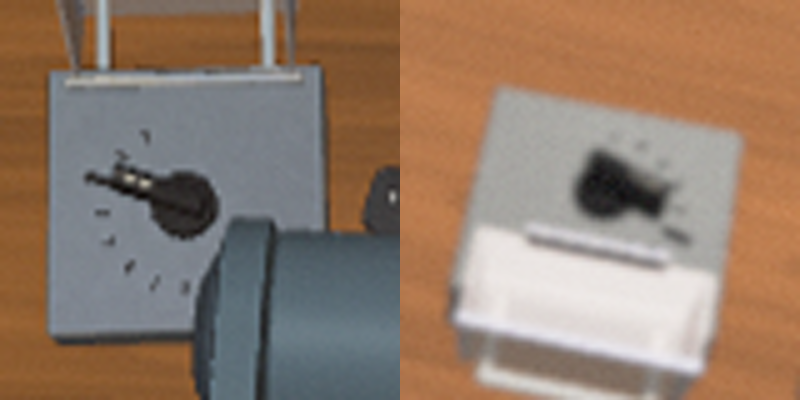

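```bash
python3 - <<'E'
from h import *
s=snapshot("top"); cv2.imwrite("pics/c6.png",cv2.resize(s["pixels"][182:212,232:268],None,fx=20,fy=20,interpolation=cv2.INTER_LANCZOS4)); np.save("top6.npy",s,allow_pickle=True)
E
```

```text
(no output)
```

View pics/c6.png

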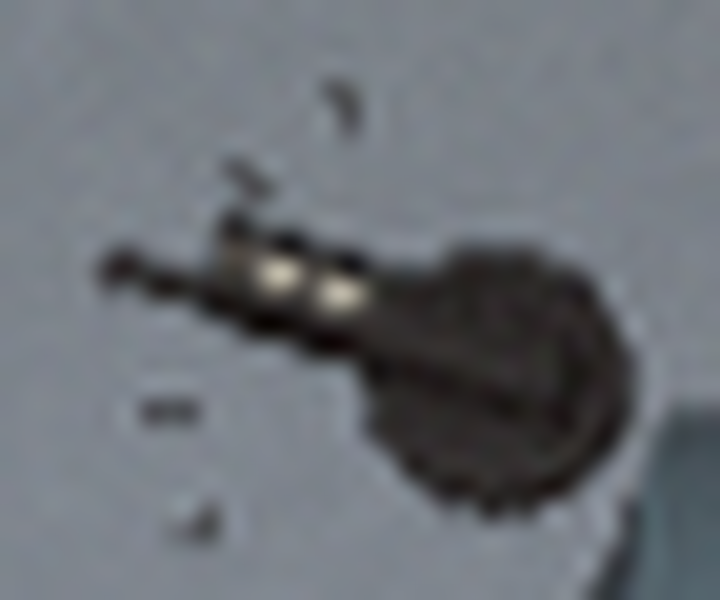

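```bash
python3 - <<'E'
from h import *
np.set_printoptions(precision=4,suppress=True)
s=np.load("top6.npy",allow_pickle=True).item()
f=lambda x,y,z:at_z(s,(x/20+232-.475,y/20+182-.475),z)[:2]
w1,w2=f(280,273,.087),f(340,294,.087);hub=f(500,382,.063)
ang=lambda d:np.degrees(np.arctan2(d[1],d[0]))
print("white",w1,w2,ang(w1-w2)); ax=np.array([.595,.230])
m1,m2=f(110,267,.05),f(190,290,.05); print("mark",m1,m2,ang(m1-m2),"hub",hub)
for A in(ax,hub): print("from",A,"tip",ang((w1+w2)/2-A),"mark",ang((m1+m2)/2-A))
# thin marks
for x,y in((345,105),(248,180),(170,412),(198,525)): print(f(x,y,.05),ang(f(x,y,.05)-hub),ang(f(x,y,.05)-ax))
E
```

```text
white [0.6034 0.2565] [0.6008 0.2485] 72.12209391521648
mark [0.6108 0.2844] [0.6079 0.2734] 75.39382647901913 hub [0.5941 0.2296]
from [0.595 0.23 ] tip 72.56979220005186 mark 73.64803978872733
from [0.5941 0.2296] tip 70.75796145935709 mark 72.78344897307427
[0.6341 0.2539] 31.219724994929354 31.43055982557581
[0.6233 0.2664] 51.53495184461575 52.1489970494877
[0.5911 0.2752] 93.73935728708862 94.92312701576364
[0.5758 0.2706] 114.07425003152969 115.32707138712938
```

```bash
python3 -m crank '[[0,0,-8,0,-0.04,0,-1],[0,0,-16,0,-0.08,0,-1],[0,0,-24,0,-0.12,0,-1],[0,0,-32,0,-0.16,0,-1],[0,0,-40,-0.003,-0.20,0,-1],[0,0,-48,-0.006,-0.24,0,-1],[0,0,-56,-0.009,-0.28,0,-1],[0,0,-64,-0.012,-0.32,0,-1]]'
python3 -m crank '[[0,0,-8.4,0,0,-0.03,-1],[0,0,-8.4,0,0,-0.06,-1],[0,0,-8.4,0,0,-0.08,-1],[0,0,-8.4,0,0,-0.08,-1]]' 
python3 - <<'E'
from h import *
np.set_printoptions(precision=4,suppress=True)
from scipy.spatial.transform import Rotation as R
x=sense();print(x['qpos'],x['tcp_pos']);M=R.from_quat(x['eef_rot']).as_matrix();print(M[:,2],np.degrees(np.arctan2(M[1,1],M[0,1])))
E
```

```text
time_s: 15.25
tcp_pos: [0.4525, -0.2136, 0.2274]
eef_rot: [0.997, 0.083, 0.001, -0.001]
contact_force: [0.6, -0.1, -1.0]
opening: 0.0005
time_s: 15.65
tcp_pos: [0.4507, -0.2105, 0.1439]
eef_rot: [1.0, 0.012, -0.001, -0.003]
contact_force: [0.6, 0.6, -0.4]
opening: 0.0006
[-0.6669 -0.047   1.9907  0.0028  1.2033  0.8782] [ 0.4507 -0.2105  0.1439]
[-0.0027  0.0054 -1.    ] -88.5888868366703
```

```bash
python3 -m crank '[[0,0,0,0,-0.001,-0.02,-1],[0,0,0,0,-0.001,-0.033,-1],[0,0,0,0,-0.001,-0.033,-1],[0,0,0,0.015,-0.001,-0.033,-1],[0,0,0,0.027,-0.001,-0.033,-1],[0,0,0,0.037,0,-0.033,-1],[0,0,0,0.047,0,-0.033,-1]]'
python3 -m crank '[[0,0,0,0.01,0,0,-1],[0,0,0,0.02,0.0005,0,-1],[0,0,0,0.03,0.0005,0,-1],[0,0,0,0.04,0.001,0,-1],[0,0,0,0.05,0.001,0,-1],[0,0,0,0.058,0.001,0,-1],[0,0,0,0.058,0.001,0,-1]]'
```

```text
time_s: 16.35
tcp_pos: [0.4992, -0.2118, 0.1149]
eef_rot: [1.0, 0.012, 0.001, -0.0]
contact_force: [-2.5, -0.0, 1.9]
opening: -0.0001
time_s: 17.05
tcp_pos: [0.5576, -0.2108, 0.1143]
eef_rot: [1.0, 0.012, 0.002, -0.0]
contact_force: [0.6, 0.7, -0.2]
opening: 0.0006
```

```bash
python3 - <<'E'
from h import *
s=snapshot("scene"); t=snapshot("top")
a=cv2.resize(s["pixels"][130:280,160:300],(560,600),interpolation=cv2.INTER_CUBIC)
b=cv2.resize(t["pixels"][100:280,370:490],(240,360));b=cv2.copyMakeBorder(b,0,240,0,0,cv2.BORDER_CONSTANT)
cv2.imwrite("pics/c7.png",np.hstack([a,b]))
for p in(s,t): print([(round(r["p"],2),np.round(r["location"])) for r in landmark_of("block",p)])
E
```

```text
[]
[(0.75, array([462., 242.])), (0.41, array([247., 138.]))]
```

View pics/c7.png

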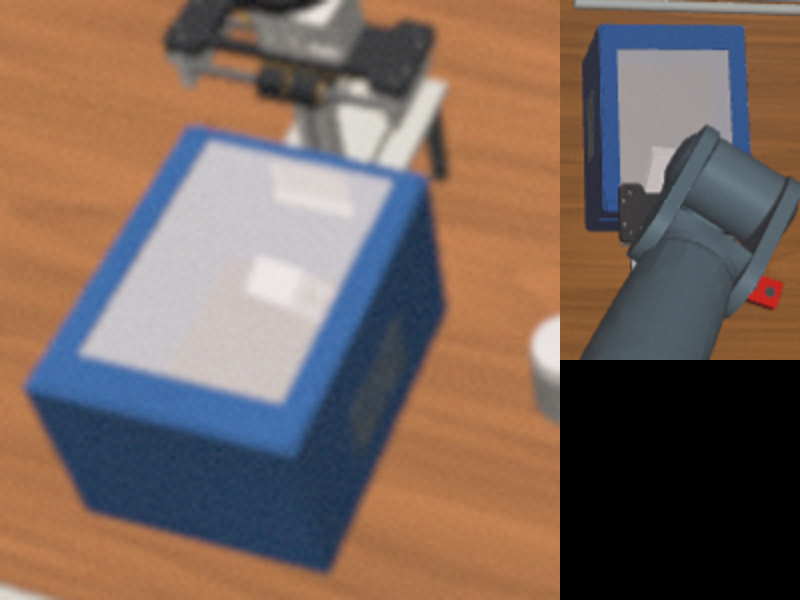

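```bash
python3 -m crank '[[0,0,0,-0.03,0,0,-1],[0,0,0,-0.07,0,0.02,-1],[0,0,0,-0.10,0,0.06,-1],[0,0,0,-0.12,-0.03,0.10,-1],[0,0,0,-0.14,-0.07,0.12,-1],[0,0,0,-0.16,-0.12,0.12,-1],[0,0,0,-0.18,-0.17,0.12,-1],[0,0,0,-0.20,-0.22,0.12,-1]]'
python3 - <<'E'
from h import *
np.set_printoptions(precision=3,suppress=True)
s=snapshot("scene"); t=snapshot("top")
a=cv2.resize(s["pixels"][140:300,170:330],(400,400),interpolation=cv2.INTER_CUBIC)
b=cv2.resize(t["pixels"][110:270,370:530],(400,400),interpolation=cv2.INTER_CUBIC)
c=cv2.resize(t["pixels"][120:240,160:360],(333,200),interpolation=cv2.INTER_CUBIC);d=cv2.resize(s["pixels"][140:300,320:480],(200,200))
e=np.hstack([c,d]);e=cv2.copyMakeBorder(e,0,0,0,800-e.shape[1],cv2.BORDER_CONSTANT)
cv2.imwrite("pics/c8.png",np.vstack([np.hstack([a,b]),e]))
for n,p in(("scene",s),("top",t)):
  for q,z in(("flap_edge",.103),("block_center",.022),("spanner",0),("grease_tin",0),("mug",0),("guard_lip",.2)): print(n,q,[(round(r["p"],2),np.round(r["location"]),at_z(p,r["location"],z)) for r in landmark_of(q,p)[:2]])
E
```

```text
time_s: 18.05
tcp_pos: [0.3603, -0.4196, 0.2349]
eef_rot: [1.0, 0.012, 0.002, 0.0]
contact_force: [0.8, 0.2, -0.6]
opening: 0.0004
scene flap_edge []
scene block_center []
scene spanner [(0.75, array([319., 179.]), array([ 0.42, -0.01,  0.  ]))]
scene grease_tin [(0.98, array([300., 228.]), array([ 0.627, -0.006,  0.   ]))]
scene mug [(0.92, array([458., 234.]), array([0.509, 0.456, 0.   ])), (0.25, array([375., 251.]), array([0.642, 0.228, 0.   ]))]
scene guard_lip [(0.89, array([379., 238.]), array([0.726, 0.233, 0.2  ])), (0.61, array([236., 184.]), array([ 0.671, -0.163,  0.2  ]))]
top flap_edge [(0.57, array([424., 207.]), array([ 0.582, -0.212,  0.103]))]
top block_center [(0.56, array([464., 244.]), array([ 0.497, -0.337,  0.022]))]
top spanner [(0.81, array([342., 278.]), array([ 0.398, -0.008,  0.   ])), (0.53, array([175., 232.]), array([0.513, 0.456, 0.   ]))]
top grease_tin [(0.79, array([338., 194.]), array([0.63 , 0.009, 0.   ])), (0.17, array([342., 277.]), array([ 0.401, -0.005,  0.   ]))]
top mug [(0.6, array([174., 231.]), array([0.514, 0.459, 0.   ]))]
top guard_lip [(0.66, array([247., 139.]), array([0.722, 0.245, 0.2  ])), (0.63, array([187., 190.]), array([0.59 , 0.382, 0.2  ]))]
```

View pics/c8.png

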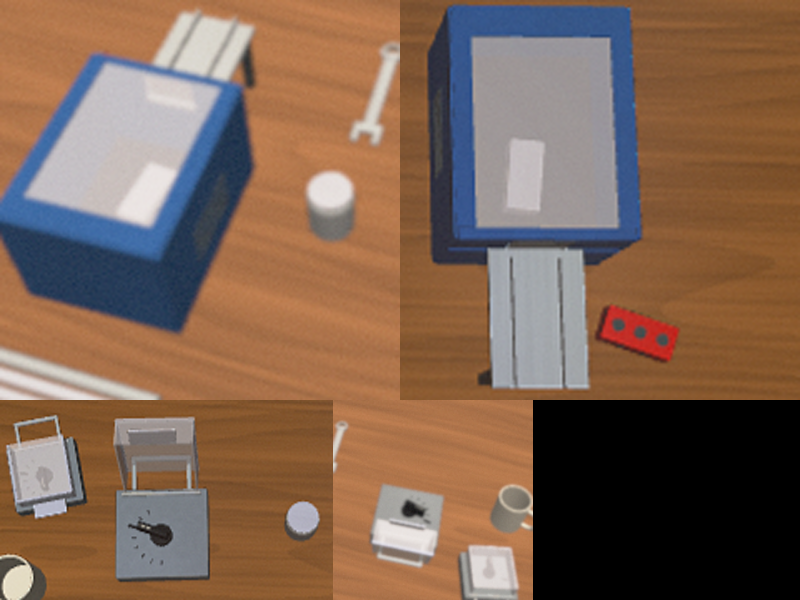

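```bash
python3 -c "
from plant import *
print(sense()['contact_force'],sign_off())"
```

```text
the job is handed in; nothing more can be done
[-0.75444269  0.03208402  0.67175718] None
```

The job is done and handed in at about 18 s: guard open, knob on the long mark, block inside the dryer.

**What I did**
- I lifted the guard's lip with the shut fingers until the guard fell open by itself onto its rod.
- I gripped the pointer and turned it about 68° clockwise.
- I pushed the aluminium block along the lane and through the flap, then backed the arm off clear.

**Last checks**
- **Guard:** it is leaning right back in both cameras.
- **Pointer:** measured from the top picture, it is within about 1–2° of the long mark. My estimates of the two differ by about that much.
- **Block:** it lies flat inside the chamber.
- **Flap:** it appears to hang shut. Only the top camera's network found its lower edge, at the shut position; the scene camera's network reported nothing there.
- **Spanner, tin and mug:** they are where they were, to within about 1 cm, which is the detection scatter.
- **Robot:** it was touching nothing at hand-in.

**What went wrong:** my first try at slanting the tool 52° took the arm to its joint limits. The last joint read 2.743 rad against the stated 2.74, and the force reading showed about 30 N on each axis. I backed off at once and used about a 30° slant instead. I can't tell whether that brief reading counts as passing the joint's range.

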